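Take the basting pail off its safety hook

TASK

Take the little basting pail down from the safety hook: push it by its wooden grip back against the sprung keeper until its rod clears the lip, lift it off without forcing anything on the hook, and set it down gently, upright, on the middle of the round cork trivet, then let go. Leave the pepper mill, the clear box, the skewer vase and the grill brush where they are.

Things in the scene. Friction and masses are not known exactly. Their poses are not given: they have to be found in the camera images.
- pail_grip (a point): Centre of the wooden grip on top of a small metal pail (about 0.35 kg). The grip is a flat-sided bar, 80 mm long (its y), 12 mm thick (its x), 22 mm tall (z up). Grip, rod, side wires (at y = +-40 mm) and pail are one rigid piece. The pail starts hanging in the hook with its x along the hook's x.
- pail_rod (a point): Centre of the pail's square steel rod, 10 x 10 mm, 80 mm long along y, 42 mm below the grip's centre and parallel to it. This rod hangs in the hook.
- pail_foot (a point): Centre of the flat underside (66 mm across) of the pail, 172 mm below the grip's centre; axes as the grip's. The pail's rim, 82 mm across, is 60 mm above it (70 mm below the rod).
- seat (a point): Rest point of the rod's centre in the fixed steel hook, 160 mm above the work surface. z up; x points from the hook's nose back along its arm to its column (100 mm away); y along the rod. The rod lies on a flat seat 5 mm below this point, on an arm 16 mm wide and 14 mm thick. Nose wall 8 mm to -x, keeper's face 5.5 mm to +x of this point.
- mouth (a point): On the hook, 20 mm to the +x of the seat point: middle of the range where the rod may first come clear of the rigid steel lip above it (lip underside 7.5 mm, top 12.5 mm above this point). Lip and two rigid stop posts (tops 11 mm above it) are one adjustable piece, setting not given: the rod meets the posts after 14 to 34 mm of travel from the seat and is clear of the lip only in the last 4 mm before them.
- nose (a point): Front of the hook, 28 mm to the -x of the seat point; the lip's front is within 11 mm of it. The pail hangs under the arm, so once its rod is lifted above the lip it leaves to -x over the nose at that level: it can rise 45 mm in all before its rim meets the arm, and the rim is clear of the nose when the rod is 80 mm to -x of the seat point.
- keeper (a joint): Travel in m of the sprung keeper, a small steel block sliding on the arm behind the rod: 0 shut, grows as the rod pushes it to the hook's +x, 0.040 at most. It pushes back with about 2 N when it starts to move, plus 0.10 N per mm, and springs shut by itself. The rigid posts stop the rod before the keeper's end.
- trivet_top (a point): Centre of the upper face of a round cork trivet, 120 mm across and 8 mm thick, fixed flat on the work surface.
- mill: Ceramic pepper mill with a steel knob at its crown, 54 mm across, 132 mm tall; origin under its centre. Bystander.
- box: Clear plastic box 80 x 80 x 70 mm with a round twist cap, 88 mm tall in all; origin under its centre. Bystander.
- vase: Glass vase 76 mm across, 110 mm tall, with steel skewers to 256 mm; origin under its centre. Bystander.
- brush: Grill brush lying flat, handle to its -x; bystander.
Mind the look-alikes: they are no part of the job. Several things look just like the part that bears trivet_top: the one meant starts farthest from the robot's base.

How it is judged:
On the way, in this order (a step that is already met when the one before it is completed fails the run):
1. the keeper is pressed open by the pail's rod (value of joint keeper above 0.008 m and contact force between pail and hook above 1.5 N), for 0.2 s.
2. the pail is lifted off: its rod is above the lip, and the keeper has sprung shut (z of pail_grip in the frame of seat above 0.06 m and value of joint keeper below 0.002 m), for 0.1 s.
At the end, for the whole second after the job is handed in: The pail stands at rest and upright (within 0.08 rad), its foot on the cork trivet (within 4 mm in height) and its centre within 25 mm of the trivet's centre; the hook's keeper is shut (within 2 mm) (horizontal distance between pail_foot and trivet_top below 0.025 m and z of pail_foot in the frame of trivet_top between -0.004 and 0.004 m and angle between pail_foot's own z axis and vertical below 0.08 rad and linear speed of pail below 0.02 m/s and value of joint keeper below 0.002 m); the robot touches nothing.
It fails at once if the pail is forced against the hook, its keeper, lip or stop posts with more than 20 N (contact force between pail and hook above 20 N).
It fails at once if the pail is set down hard (more than 40 N on the trivet) (contact force between pail and trivet above 40 N).
It fails at once if a bystander is moved more than 20 mm (distance of any of mill, box, vase, brush from where it was at the start of the episode above 0.02 m).
It also fails if it takes over 70 s, if anything falls off the work surface, if the arm or the gripper's body presses on something with over 40 N, if the wrist force passes 120 N, or if a joint passes its speed limit or range.

ROBOT

A 6-joint arm with a two-finger parallel gripper is mounted at the origin on the work surface. World frame = base frame: x ahead of the robot, y to its left, z up, the work surface at z = 0. Lengths are in m, angles in rad, forces in N, time in s.
With the tool pointing down it reaches from about 0.4 to 0.825 m from the base axis. Payload 7 kg.
Tool frame: the origin (TCP) lies at the very end of the fingers, on their centre line; the grasp point (between the pads) lies 19 mm behind it; z points along the fingers, y is the direction in which the jaws open and shut (so a half turn about z gives the same grasp; the last joint's range is limited). The gripper opens to 88 mm and grips with 3 to 60 N. Pads are 19 mm wide; open, the fingers measure 130 mm over their backs; the gripper's body (78 mm by 193 mm) begins 47 mm behind the grasp point.
Start: joints at [1.419, 0.359, 0.012, 0, -1.224, -0.288], TCP at [0.287, 0.611, 0.227] pointing down, gripper open.
Joint ranges: [-3.07, 3.07], [-1.43, 2.12], [-1.02, 1.25], [-3.03, 1.67], [-3.05, -0], [-3.03, 3.03]. Speed limits (rad/s): [2.39, 2.39, 3.01, 3.14, 3.14, 3.14].

INTERFACE

Orientations are given as [roll, pitch, yaw] about the fixed x, y, z axes, in that order (R = Rz(yaw) Ry(pitch) Rx(roll)).
In Python, from station import arm, eyes, job, outline_of gives the robot as it stands.
- The arm moves only by the tool apply_moves, never from a script. Its argument "moves" is a list of rows, each a list of 5 numbers: the opening, from -1 (shut) to 1 (fully open), then the shift along the tool's x, y, z in m, then the turn about the tool's z in rad. A call has 1 to 12 rows; each row shifts and turns the commanded pose from where the row before left it, along the tool's axes as they then stand; what a row does not reach is not made up. A row lasts 1/12 s, in which the tool goes at most 41.7 mm and 7.16 degrees, less where a joint would pass 70% of its speed; a pose out of reach is approached as far as the arm can. A call with a gripper value outside its range is refused whole. The fingers move at their own pace and stop on an object; "newtons" is the grip in N (left out, the last holds). Time passes only in rows, so rows that do not move let the fingers close. It gives the time, the measured TCP pose, the force and the opening at its end, in the units of the state.
- arm.get_state(): the state, without advancing time (a new reading comes with each control period).
- eyes.grab_frame(name): name is "scene" or "top"; returns a dict with "color" (384x512x3 uint8, red, green, blue), "z_map" (384x512 float32, m along the optical axis (not along the pixel's ray), 0 where there is no reading), "camera_matrix" (3x3 intrinsics, pixels), "extrinsics" (4x4, takes a point from camera to world coordinates). Camera axes: x right, y up, looking along -z (the intrinsics and any distortion apply to the point x, -y, -z); pixel columns grow to the right and rows downward; lengths in m; the calibration is good to about 2 mm. A picture is of the moment at which its call begins.
- job.job_done(): hands the job in, once; it reports no verdict.
Trained networks look in a picture, given as the dict that the camera call returned (one of the last four; its "shot" number tells which), for a name from the list of things; names that differ only in an ending like _2 or _b are one class to them, and where a whole thing is asked for, a point or a joint stands for the part that bears it (a point fixed in the world has none). Each returns a list of dicts, best first, with "score" (0 to 1); they miss things now and then, are a little off and sometimes report something else, mostly with a low value. They report only what shows in the picture. A call takes as long as a camera call. They do not tell look-alikes from the thing itself.
- outline_of(label, picture): "region" (384x512 bool, what is visible of it) and "extent" ([left, top, right, bottom] in pixels, round what is visible of it).
The state is a dict: "t": time; "q": joint angles; "qd": joint speeds; "joint_efforts": joint torques, N m; "eef_pos": TCP position; "ee_rot": TCP orientation; "force": force on the tool from outside, world axes, zero at the start; "moment": the same for the moment, N m; "width": finger opening in m.
Only numpy, scipy, OpenCV 4.12 (cv2) and the standard library are available. Lean on these libraries where they do the work, as an engineer would, in place of code of your own. Each camera call takes 0.05 s, during which the arm holds its last target.

## Working session

There is one attempt and no reset: what is moved stays moved. The work goes in short steps, Python scripts to look and compute and a tool call to move; the robot and the scene stay as the last step left them, time stands still between calls to the robot, and variables do not carry over. Pictures are saved under pics/ and viewed, and the job is handed in when it is done.

Besides the shell and the picture viewer there is one more tool, called after "Emit:" in YAML: its name, and indented under it one key for each argument. apply_moves: Moves the arm, as the interface text tells. Its arguments: {"type":"object","properties":{"moves":{"type":"array","items":{"type":"array","items":{"type":"number"}}},"newtons":{"type":"number"}},"required":["moves"]}

```bash
ls; mkdir -p pics; cat > h.py <<'E'
import numpy as np, cv2
from station import arm, eyes, job, outline_of
def save(n,im): cv2.imwrite('pics/'+n+'.png',cv2.cvtColor(np.ascontiguousarray(im),cv2.COLOR_RGB2BGR))
def cloud(f):
    z=f['z_map'];K=f['camera_matrix'];E=f['extrinsics']
    v,u=np.mgrid[0:z.shape[0],0:z.shape[1]]
    x=(u-K[0,2])/K[0,0]*z; y=(v-K[1,2])/K[1,1]*z
    P=np.stack([x,-y,-z],-1)@E[:3,:3].T+E[:3,3]
    P[z==0]=np.nan
    return P
def proj(f,p):
    E=f['extrinsics'];K=f['camera_matrix']
    c=E[:3,:3].T@(np.asarray(p)-E[:3,3]); 
    return K[0,0]*c[0]/-c[2]+K[0,2], K[1,1]*(-c[1])/-c[2]+K[1,2]
E
python3 - <<'E'
from h import *
import pickle
F={}
for n in ['scene','top']:
    f=eyes.grab_frame(n);F[n]=f;save(n+'0',cv2.resize(f['color'],(800,600)))
    print(n,f.keys(),f['camera_matrix'],f['extrinsics'])
    P=cloud(f)
    for l in ['pail_grip','keeper','trivet_top','mill','box','vase','brush']:
        for d in outline_of(l,f)[:6]:
            m=d['region'];print(n,l,round(d['score'],2),d['extent'],m.sum(),np.nanmedian(P[m],0).round(3),np.nanpercentile(P[m],2,axis=0).round(3),np.nanpercentile(P[m],98,axis=0).round(3))
pickle.dump(F,open('F0.pkl','wb'))
print(arm.get_state())
E
```

```text
pics
scene dict_keys(['color', 'z_map', 'camera_matrix', 'extrinsics', 'shot']) [[442.26783498   0.         256.49507021]
 [  0.         442.26783498 189.24070225]
 [  0.           0.           1.        ]] [[-0.64775683 -0.42948229  0.62925039  1.35528182]
 [ 0.76158662 -0.38663903  0.52009237  0.54663551]
 [ 0.0199223   0.81612206  0.57753604  0.78380855]
 [ 0.          0.          0.          1.        ]]
scene pail_grip 0.97 [317.0, 165.7, 352.6, 233.5] 1321 [0.542 0.129 0.08 ] [ 0.453  0.066 -0.001] [0.573 0.166 0.212]
scene keeper 0.74 [333.8, 214.1, 364.6, 326.3] 1708 [0.759 0.3   0.083] [0.714 0.264 0.005] [0.772 0.327 0.247]
scene keeper 0.59 [340.1, 192.0, 345.0, 195.6] 8 [0.541 0.147 0.162] [0.538 0.142 0.156] [0.543 0.15  0.165]
scene keeper 0.15 [328.4, 179.3, 389.8, 274.7] 2506 [0.567 0.228 0.075] [ 0.496  0.123 -0.   ] [0.755 0.308 0.19 ]
scene trivet_top 0.91 [255.2, 183.9, 296.8, 209.1] 771 [ 0.491 -0.087  0.006] [ 0.436 -0.145  0.   ] [ 0.543 -0.036  0.009]
scene trivet_top 0.74 [332.2, 216.8, 382.3, 324.8] 1852 [0.758 0.3   0.084] [0.71  0.262 0.003] [0.772 0.327 0
[... 2309 characters left out ...]
0.217  0.01 ] [ 0.826 -0.029  0.023]
{'t': 0.8, 'q': array([ 1.41911522e+00,  3.58536410e-01,  1.18754055e-02, -2.43679191e-05,
       -1.22409635e+00, -2.88087227e-01]), 'qd': array([ 4.78691476e-04,  1.68109510e-03, -1.66877829e-05, -1.99968967e-03,
       -1.44609433e-03,  1.08573230e-03]), 'joint_efforts': array([-9.12611154e-05, -5.82267129e+01,  2.93285179e+01,  7.00199783e+00,
        1.25799165e-02, -2.37223088e-05]), 'eef_pos': array([0.28737202, 0.61072875, 0.22658728]), 'ee_rot': array([-3.14156180e+00,  3.30461861e-05, -4.39776615e-01]), 'force': array([-1.29992601, -0.84465874,  1.5283046 ]), 'moment': array([ 0.04310318,  0.04448988, -0.0058958 ]), 'width': 0.08747936494303857}
```

View pics/scene0.png

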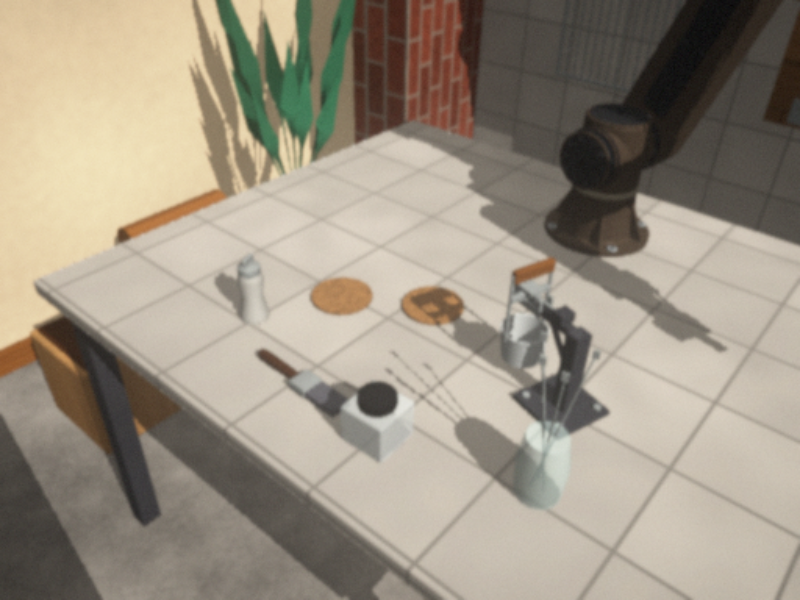

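View pics/top0.png

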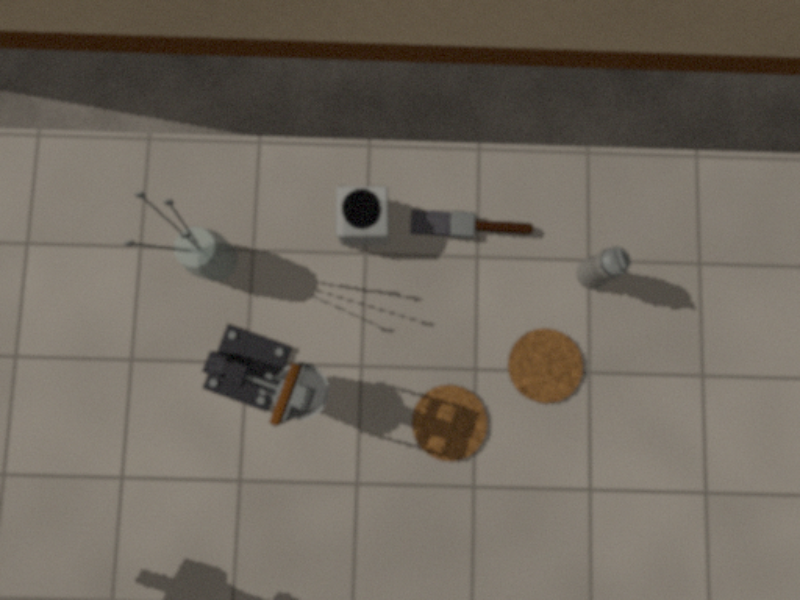

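```bash
python3 - <<'E'
from h import *
import pickle
F=pickle.load(open('F0.pkl','rb'))
f=F['scene'];save('scrop',cv2.resize(f['color'][150:290,300:440],(784,784//1),interpolation=cv2.INTER_CUBIC)[:600] if 0 else cv2.resize(f['color'][160:280,300:420],(600,600),interpolation=cv2.INTER_CUBIC))
f=F['top'];save('tcrop',cv2.resize(f['color'][200:300,130:230],(600,600),interpolation=cv2.INTER_CUBIC))
for n in F:
    P=cloud(F[n]).reshape(-1,3)
    for lo,hi in [(.195,.235),(.15,.19)]:
        m=(P[:,2]>lo)&(P[:,2]<hi)&(P[:,0]>.4)&(P[:,0]<.7)&(P[:,1]>.02)&(P[:,1]<.33)
        Q=P[m];print(n,lo,len(Q));print(Q[::max(1,len(Q)//60)].round(3).tolist())
E
```

```text
scene 0.195 229
[[0.499, 0.137, 0.212], [0.508, 0.134, 0.212], [0.504, 0.14, 0.212], [0.496, 0.144, 0.21], [0.514, 0.132, 0.211], [0.508, 0.137, 0.21], [0.506, 0.144, 0.212], [0.499, 0.148, 0.211], [0.522, 0.131, 0.211], [0.517, 0.136, 0.211], [0.511, 0.141, 0.211], [0.503, 0.145, 0.209], [0.533, 0.124, 0.211], [0.53, 0.13, 0.212], [0.527, 0.137, 0.213], [0.516, 0.139, 0.209], [0.51, 0.144, 0.208], [0.497, 0.146, 0.203], [0.541, 0.126, 0.213], [0.532, 0.129, 0.21], [0.526, 0.134, 0.209], [0.521, 0.139, 0.209], [0.513, 0.143, 0.207], [0.502, 0.146, 0.203], [0.55, 0.12, 0.212], [0.544, 0.125, 0.211], [0.539, 0.131, 0.211], [0.529, 0.133, 0.207], [0.521, 0.14, 0.206], [0.51, 0.142, 0.202], [0.503, 0.147, 0.2], [0.558, 0.12, 0.212], [0.552, 0.124, 0.211], [0.546, 0.129, 0.211], [0.539, 0.133, 0.209], [0.53, 0.137, 0.206], [0.519, 0.139, 0.202], [0.511, 0.143, 0.2], [0.5, 0.146, 0.196], [0.562, 0.117, 0.21], [0.559, 0.123, 0.212], [0.553, 0.128, 0.211], [0.546, 0.132, 0.209], [0.538, 0.136, 0.207], [0.528, 0.139, 0.203], [0.515, 0.14, 0.198], [0.568, 0.115, 0.209], [0.565, 0.122, 0.211], 
[... 4358 characters left out ...]
9, 0.161, 0.155], [0.546, 0.208, 0.172], [0.546, 0.183, 0.159], [0.547, 0.153, 0.153], [0.544, 0.195, 0.174], [0.545, 0.169, 0.163], [0.546, 0.139, 0.171], [0.542, 0.177, 0.157], [0.543, 0.148, 0.156], [0.541, 0.168, 0.157], [0.542, 0.12, 0.173], [0.539, 0.15, 0.165], [0.536, 0.166, 0.156], [0.538, 0.117, 0.173], [0.534, 0.162, 0.156], [0.536, 0.111, 0.174], [0.532, 0.159, 0.15], [0.534, 0.107, 0.171], [0.531, 0.154, 0.155], [0.532, 0.103, 0.175], [0.53, 0.119, 0.172], [0.528, 0.125, 0.172], [0.525, 0.147, 0.175], [0.526, 0.102, 0.163], [0.524, 0.103, 0.17], [0.522, 0.104, 0.165], [0.52, 0.105, 0.158], [0.517, 0.105, 0.152], [0.513, 0.13, 0.167], [0.509, 0.132, 0.165], [0.497, 0.137, 0.166]]
```

Look-alikes: two cork discs. One is centred at about (452,423) in the 800-px top view, at roughly (0.487, -0.095), 0.50 m from the base. The other is at (546,366), roughly (0.582, -0.247), 0.63 m away. The one meant is the farther, at (546,366), next to the mill. The only pail is at (300,392). I'll check these in close crops.

```bash
python3 - <<'E'
from h import *
import pickle
F=pickle.load(open('F0.pkl','rb'))
f=F['top'];a=cv2.resize(f['color'][205:295,125:225],(400,360),interpolation=cv2.INTER_CUBIC)
b=cv2.resize(f['color'][200:300,290:390],(360,360),interpolation=cv2.INTER_CUBIC)
save('c1',np.hstack([a,b]))
# grip
Q=[]
for n in F:
    P=cloud(F[n]).reshape(-1,3); c=F[n]['color'].reshape(-1,3).astype(int)
    m=(P[:,2]>.205)&(P[:,2]<.235)&(abs(P[:,0]-.53)<.08)&(abs(P[:,1]-.128)<.06)
    r=cv2.minAreaRect(P[m][:,:2].astype(np.float32)*1000); print(n,'grip',r,np.median(P[m],0))
    ct=P[m][:,:2]; ev=np.linalg.svd(ct-ct.mean(0),full_matrices=False)[2][0]; print('ang',np.degrees(np.arctan2(ev[1],ev[0])))
P=cloud(F['top'])
for d in outline_of('trivet_top',eyes.grab_frame('top'))[:2]:
    q=P[d['region']];q=q[(q[:,2]>.003)&(q[:,2]<.013)]
    print('trivet',d['score'],cv2.minEnclosingCircle(q[:,:2].astype(np.float32)),q.mean(0))
# hook arm direction/ height map in hook frame
th=np.radians(-18.5)+0
for n in F:
    P=cloud(F[n]).reshape(-1,3)
    ev=np.array([-np.sin(th),np.cos(th)]); ey=np.array([-ev[1],ev[0]])
    c=np.array([.532,.127]); X=(P[:,:2]-c)@ev; Y=(P[:,:2]-c)@ey
    H=np.full((34,80),np.nan)
    m=(P[:,2]>.02)&(P[:,2]<.19)
    for x,y,z in zip(X[m],Y[m],P[m,2]):
        i=int((y+.05)//.003);j=int((x+.05)//.0025)
        if 0<=i<34 and 0<=j<80 and not H[i,j]>z: H[i,j]=z
    print(n,'cols x from -45mm step 5 ; rows y')
    for i in range(34): print('%4d'%(-50+3*i),' '.join('...' if np.isnan(v) else '%3d'%(v*1000) for v in H[i,:64]))
E
```

```text
scene grip ((532.0811157226562, 130.8704376220703), (13.138269424438477, 81.1053466796875), 72.47389221191406) [0.53496399 0.13145867 0.21057618]
ang -18.268294856590334
top grip ((532.190185546875, 127.57241821289062), (12.218053817749023, 79.71281433105469), 71.94525909423828) [0.53284118 0.12716292 0.21273819]
ang 161.67235734679252
trivet 0.95 ((0.4867640733718872, -0.0955461636185646), 0.059940654784440994) [ 0.48677445 -0.09537987  0.00830483]
trivet 0.88 ((0.5814916491508484, -0.24809131026268005), 0.06017310917377472) [ 0.58096719 -0.24745746  0.00839916]
scene cols x from -45mm step 5 ; rows y
 -50 ... ... ... ... ... ... ... ... ... ... ... ... ... ... ... ... ... ... ... ... ... ... ... ... ... ... ... ... ... ... ... ... ... ... ... ... ... ... ... ... ... ... ... ... ... ... ... ... ... ... ... ... ... ... ... ... ... ... ... ... ... ... ... ...
 -47 ... ... ... ... ... ... ... ... ... ... ... ... ... ... ... ... ... ... ... ... ... ... ... ... ... ... ... ... ... ... ... ... ... ... ... ... ... ... ... ... ... ... ... ... ... ... ... ... ... ... ... ... ... ... ... ... 
[... 16595 characters left out ...]
.. ... ... ... ... ... ... ... ... ... ... ... ... ... ... ... ... ... ... ... ... ... ... ... ... ... ... ... ... ... ... ... ... ... ... ... ... ... ... ... ... ... ... ... ...
  46 ... ... ... ... ... ... ... ... ... ... ... ... ... ... ... ... ... ... ... ... ... ... ... ... ... ... ... ... ... ... ... ... ... ... ... ... ... ... ... ... ... ... ... ... ... ... ... ... ... ... ... ... ... ... ... ... ... ... ... ... ... ... ... ...
  49 ... ... ... ... ... ... ... ... ... ... ... ... ... ... ... ... ... ... ... ... ... ... ... ... ... ... ... ... ... ... ... ... ... ... ... ... ... ... ... ... ... ... ... ... ... ... ... ... ... ... ... ... ... ... ... ... ... ... ... ... ... ... ... ...
```

View pics/c1.png

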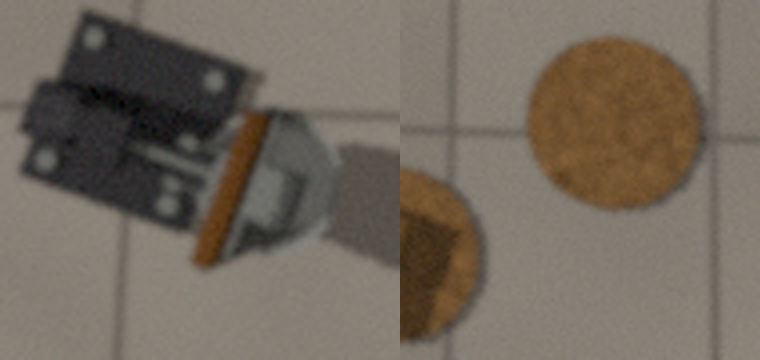

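View pics/scrop.png

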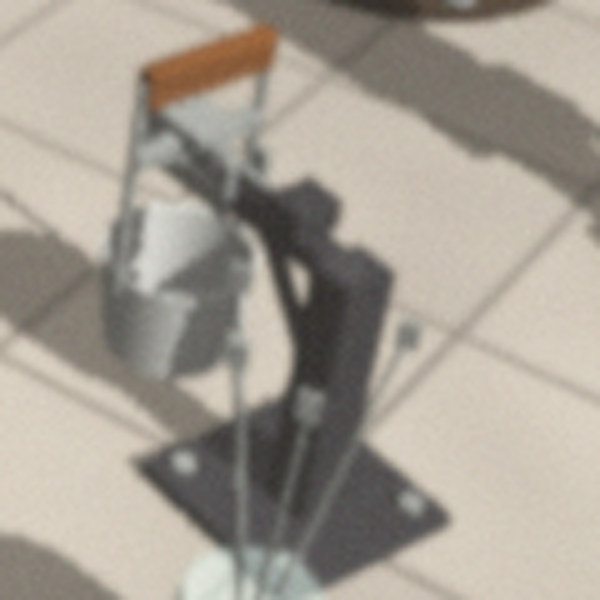

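The crop shows the un-shadowed cork disc, centred at (613,123), as the separate far disc, so that is the target. I'll move above the grip now.

Emit:
apply_moves:
  moves:
    - [0.2, 0, 0, -0.012, -0.061]
    - [0.2, 0, 0, -0.012, -0.061]
    - [0.2, 0.025, 0.025, 0, 0]
    - [0.2, 0.025, 0.025, 0, 0]
    - [0.2, 0.025, 0.025, 0, 0]
    - [0.2, 0.025, 0.025, 0, 0]
    - [0.2, 0.025, 0.025, 0, 0]
    - [0.2, 0.025, 0.025, 0, 0]
    - [0.2, 0.025, 0.025, 0, 0]
    - [0.2, 0.025, 0.025, 0, 0]
    - [0.2, 0.025, 0.025, 0, 0]
    - [0.2, 0.025, 0.025, 0, 0]

```text
t: 1.9
eef_pos: [0.4472, 0.2936, 0.2509]
ee_rot: [-3.141, -0.0, -0.317]
force: [0.3, 0.3, 0.3]
width: 0.0527
```

```bash
cat > st.py <<'E'
from h import *
def go(t,target):
    pass
s=arm.get_state();y=s['ee_rot'][2];p=s['eef_pos']
ex=np.array([np.cos(y),np.sin(y)]);ey=np.array([np.sin(y),-np.cos(y)])
print('t',s['t'],p.round(4),s['ee_rot'].round(4),'F',s['force'].round(2),'M',s['moment'].round(2),'w',round(s['width'],4))
import sys
if len(sys.argv)>2:
    d=np.array([float(a) for a in sys.argv[1:4]])-p
    print('tool shift',(d[:2]@ex).round(4),(d[:2]@ey).round(4),(-d[2]).round(4))
E
python3 st.py .5322 .129 .25
```

```text
t 1.9 [0.4472 0.2936 0.2509] [-3.1409e+00 -3.0000e-04 -3.1750e-01] F [0.32 0.35 0.25] M [ 0.1  -0.1  -0.04] w 0.0527
tool shift 0.1321 0.1298 0.0009
```

Emit:
apply_moves:
  moves:
    - [0.2, 0.025, 0.025, 0, 0]
    - [0.2, 0.025, 0.025, 0, 0]
    - [0.2, 0.025, 0.025, 0, 0]
    - [0.2, 0.025, 0.025, 0, 0]
    - [0.2, 0.02, 0.02, 0, 0]
    - [0.2, 0.009, 0.007, 0, 0]
    - [0.2, 0, 0, 0, 0]
    - [0.2, 0, 0, 0, 0]

```text
t: 2.57
eef_pos: [0.5297, 0.1339, 0.2505]
ee_rot: [-3.142, 0.0, -0.32]
force: [0.1, 0.4, -0.4]
width: 0.0524
```

```bash
python3 st.py .5322 .129 .25; python3 - <<'E'
from h import *
s=arm.get_state();p=s['eef_pos']
hx=np.array([.3123,.95]);hy=np.array([-.95,.3123])
ims=[]
for n in ['scene','top']:
    f=eyes.grab_frame(n);u,v=map(int,proj(f,p));print(n,u,v)
    im=f['color'][max(0,v-60):v+60,u-60:u+60];ims.append(cv2.resize(im,(400,400),interpolation=cv2.INTER_CUBIC))
    P=cloud(f).reshape(-1,3)
    X=(P[:,:2]-p[:2])@hx;Y=(P[:,:2]-p[:2])@hy
    m=(P[:,2]>.203)&(P[:,2]<.225)&(abs(X)<.03)&(abs(Y)<.06)
    if m.sum(): print(n,'grip rel TCP hookx pct',np.percentile(X[m],[2,50,98]).round(4),np.percentile(Y[m],[2,50,98]).round(4),np.percentile(P[m][:,2],[2,50,98]).round(4),m.sum())
    m=(P[:,2]>.245)&(P[:,2]<.275)&(abs(X)<.07)&(abs(Y)<.03)
    h=np.histogram(X[m],np.arange(-.07,.072,.004));print('fingers',h[0], np.percentile(Y[m],[2,50,98]).round(4) if m.sum() else '')
save('c2',np.hstack(ims))
E
```

```text
t 2.5667 [0.5297 0.1339 0.2505] [-3.1415e+00  2.0000e-04 -3.1950e-01] F [ 0.12  0.39 -0.36] M [-0.01 -0.03 -0.02] w 0.0524
tool shift 0.0039 0.0039 0.0005
scene 345 155
scene grip rel TCP hookx pct [-0.0088  0.0008  0.005 ] [-0.0427 -0.0061  0.0355] [0.2038 0.2101 0.2136] 156
fingers [ 0  0  0  0  0  0  1  8  7 11 30 44  0  0  0  0  0  0  0  0  0  0  0  0
  6 10 13 17 53  1  0  0  0  0  0] [-0.0127 -0.0082  0.009 ]
top 174 253
top grip rel TCP hookx pct [-0.0109 -0.0061  0.0002] [-0.0441 -0.0287  0.028 ] [0.2045 0.2133 0.216 ] 109
fingers [0 0 0 0 0 0 0 0 0 0 0 0 0 0 0 0 0 0 0 0 0 0 0 0 0 0 0 0 0 0 0 0 0 0 0]
```

View pics/c2.png

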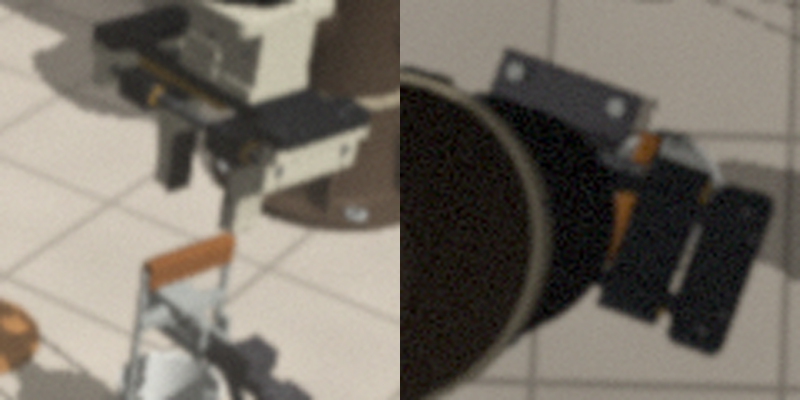

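Emit:
apply_moves:
  moves:
    - [0.2, 0.0035, 0.0045, 0, 0]
    - [0.2, 0, 0, 0.02, 0]
    - [0.2, 0, 0, 0.02, 0]
    - [0.2, 0, 0, 0.015, 0]
    - [0.2, 0, 0, 0.01, 0]
    - [0.2, 0, 0, 0, 0]

```text
t: 3.17
eef_pos: [0.5302, 0.1288, 0.1835]
ee_rot: [3.139, 0.003, -0.317]
force: [-0.8, 0.0, 0.3]
width: 0.0527
```

```bash
python3 st.py; cat > look.py <<'E'
from h import *
import sys
s=arm.get_state();p=s['eef_pos']
hx=np.array([.3123,.95]);hy=np.array([-.95,.3123])
ims=[]
f=eyes.grab_frame('scene');u,v=map(int,proj(f,p));print(u,v)
im=f['color'][max(0,v-40):v+80,u-60:u+60]
save(sys.argv[1],cv2.resize(im,(600,600),interpolation=cv2.INTER_CUBIC))
E
python3 look.py c3
```

```text
t 3.1667 [0.5302 0.1288 0.1835] [ 3.1391e+00  2.5000e-03 -3.1690e-01] F [-0.85  0.01  0.34] M [-0.06  0.06 -0.01] w 0.0527
339 178
```

View pics/c3.png

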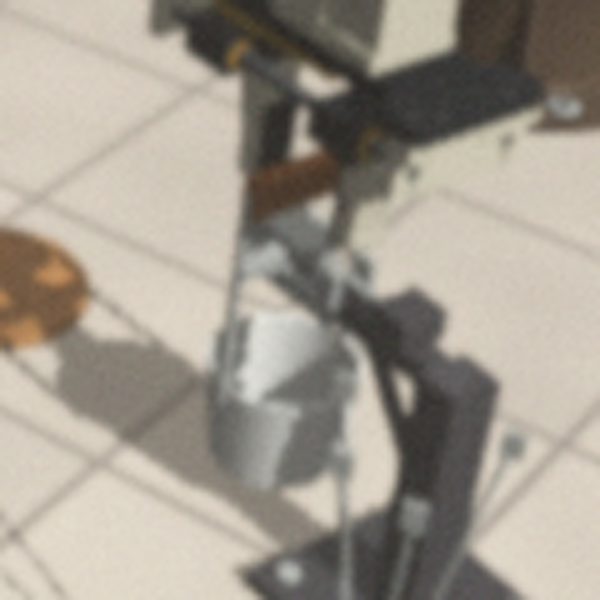

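The scene view shows the fingers on either side of the wooden grip, which is at crop (290,185). Closing now.

Emit:
apply_moves:
  moves:
    - [-0.5, 0, 0, 0, 0]
    - [-0.5, 0, 0, 0, 0]
    - [-0.6, 0, 0, 0, 0]
    - [-0.65, 0, 0, 0, 0]
    - [-0.7, 0, 0, 0, 0]
    - [-0.72, 0, 0, 0, 0]
  newtons: 10

```text
t: 3.72
eef_pos: [0.5316, 0.1288, 0.1859]
ee_rot: [-3.141, -0.0, -0.318]
force: [-0.1, 0.3, -0.4]
width: 0.018
```

```bash
python3 st.py
```

```text
t 3.7167 [0.5316 0.1288 0.1859] [-3.1412e+00 -3.0000e-04 -3.1790e-01] F [-0.11  0.27 -0.41] M [ 0.05  0.06 -0.03] w 0.018
```

Emit:
apply_moves:
  moves:
    - [-0.8, 0, 0, 0, 0]
    - [-0.9, 0, 0, 0, 0]
    - [-1, 0, 0, 0, 0]
  newtons: 10

```text
t: 3.97
eef_pos: [0.5315, 0.1286, 0.1857]
ee_rot: [3.141, -0.0, -0.318]
force: [0.0, -1.1, 1.2]
width: 0.0121
```

```bash
python3 st.py
```

```text
t 3.9667 [0.5315 0.1286 0.1857] [ 3.1413e+00 -1.0000e-04 -3.1780e-01] F [ 0.04 -1.14  1.18] M [-0.42  0.26  0.01] w 0.0121
```

Emit:
apply_moves:
  moves:
    - [-1, 0, 0, 0, 0]
    - [-1, 0, 0, 0, 0]
    - [-1, 0, 0, -0.001, 0]
    - [-1, 0, 0, 0, 0]
    - [-1, 0, 0, 0, 0]
  newtons: 50

```text
t: 4.38
eef_pos: [0.5311, 0.1289, 0.1859]
ee_rot: [3.141, 0.001, -0.318]
force: [0.2, -0.3, -3.7]
width: 0.0116
```

```bash
python3 st.py
```

```text
t 4.3833 [0.5311 0.1289 0.1859] [ 3.1413e+00  1.0000e-03 -3.1810e-01] F [ 0.15 -0.3  -3.67] M [-0.03 -0.07 -0.  ] w 0.0116
```

Emit:
apply_moves:
  moves:
    - [-1, 0, -0.002, 0, 0]
    - [-1, 0, -0.002, 0, 0]
    - [-1, 0, -0.002, 0, 0]
    - [-1, 0, -0.002, 0, 0]
    - [-1, 0, -0.002, 0, 0]
    - [-1, 0, -0.002, 0, 0]
    - [-1, 0, 0, 0, 0]
    - [-1, 0, 0, 0, 0]
    - [-1, 0, 0, 0, 0]

```text
t: 5.13
eef_pos: [0.535, 0.1401, 0.1864]
ee_rot: [3.141, 0.0, -0.318]
force: [-2.8, -2.7, -5.7]
width: 0.0114
```

```bash
cat >> st.py <<'E'
hx=np.array([.3123,.95]);hy=np.array([-.95,.3123])
d=p[:2]-np.array([.5311,.1289])
print('travel hookx mm',(d@hx*1000).round(2),'hy',(d@hy*1000).round(2),'Fx',(s['force'][:2]@hx).round(2),'Fy',(s['force'][:2]@hy).round(2),'Fz',s['force'][2].round(2),'Mpitch(hy)',(s['moment'][:2]@hy).round(3),'Mhx',(s['moment'][:2]@hx).round(3))
E
python3 st.py
```

```text
t 5.1333 [0.535  0.1401 0.1864] [ 3.1411e+00  5.0000e-04 -3.1780e-01] F [-2.76 -2.67 -5.73] M [-1.17  0.75  0.06] w 0.0114
travel hookx mm 11.86 hy -0.22 Fx -3.4 Fy 1.79 Fz -5.73 Mpitch(hy) 1.345 Mhx 0.348
```

Emit:
apply_moves:
  moves:
    - [-1, 0, -0.001, 0, 0]
    - [-1, 0, -0.001, 0, 0]
    - [-1, 0, 0, 0, 0]
    - [-1, 0, 0, 0, 0]

```text
t: 5.47
eef_pos: [0.5358, 0.1421, 0.1865]
ee_rot: [3.141, 0.0, -0.318]
force: [-3.0, -2.8, -5.3]
width: 0.0117
```

```bash
python3 st.py; python3 look.py c4
```

```text
t 5.4667 [0.5358 0.1421 0.1865] [ 3.1414e+00  2.0000e-04 -3.1780e-01] F [-3.02 -2.82 -5.26] M [-1.07  0.97 -0.02] w 0.0117
travel hookx mm 14.0 hy -0.32 Fx -3.62 Fy 1.99 Fz -5.26 Mpitch(hy) 1.317 Mhx 0.584
343 180
```

View pics/c4.png

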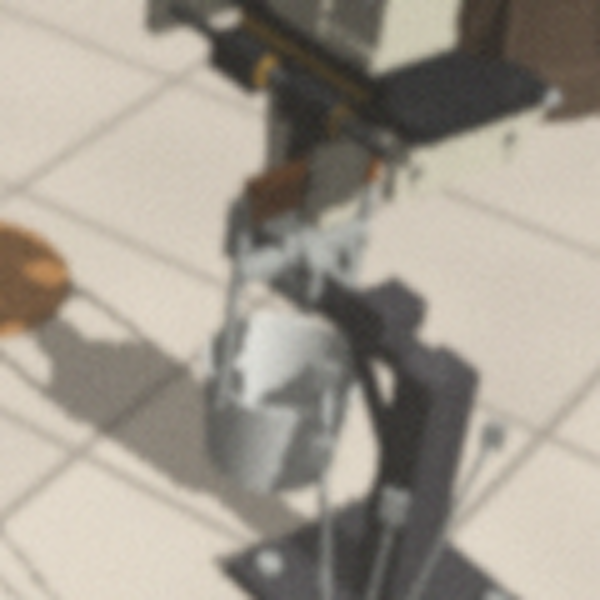

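Emit:
apply_moves:
  moves:
    - [-1, 0, -0.001, 0.0005, 0]
    - [-1, 0, -0.001, 0, 0]
    - [-1, 0, -0.001, 0, 0]
    - [-1, 0, -0.001, 0, 0]
    - [-1, 0, 0, 0, 0]
    - [-1, 0, 0, 0, 0]

```text
t: 6.02
eef_pos: [0.5373, 0.146, 0.1863]
ee_rot: [-3.141, -0.0, -0.318]
force: [-3.5, -3.2, -2.4]
width: 0.0114
```

```bash
python3 st.py
```

```text
t 6.0167 [0.5373 0.146  0.1863] [-3.1414e+00 -4.0000e-04 -3.1760e-01] F [-3.51 -3.2  -2.35] M [-1.2   1.15  0.04] w 0.0114
travel hookx mm 18.23 hy -0.57 Fx -4.14 Fy 2.33 Fz -2.35 Mpitch(hy) 1.5 Mhx 0.722
```

Emit:
apply_moves:
  moves:
    - [-1, 0, -0.001, 0, 0]
    - [-1, 0, -0.001, 0, 0]
    - [-1, 0, -0.001, 0, 0]
    - [-1, 0, 0, 0, 0]
    - [-1, 0, 0, 0, 0]

```text
t: 6.43
eef_pos: [0.5383, 0.1488, 0.1862]
ee_rot: [-3.141, -0.0, -0.318]
force: [-2.8, -3.2, -0.9]
width: 0.0115
```

```bash
python3 st.py
```

```text
t 6.4333 [0.5383 0.1488 0.1862] [-3.1415e+00 -4.0000e-04 -3.1770e-01] F [-2.81 -3.16 -0.92] M [-1.41  0.97  0.07] w 0.0115
travel hookx mm 21.16 hy -0.61 Fx -3.88 Fy 1.69 Fz -0.92 Mpitch(hy) 1.645 Mhx 0.48
```

Emit:
apply_moves:
  moves:
    - [-1, 0, -0.001, -0.0003, 0]
    - [-1, 0, -0.001, 0, 0]
    - [-1, 0, 0, 0, 0]
    - [-1, 0, 0, 0, 0]

```text
t: 6.77
eef_pos: [0.5388, 0.1507, 0.1862]
ee_rot: [3.141, 0.0, -0.318]
force: [-1.5, -3.6, -4.0]
width: 0.0116
```

```bash
python3 st.py
```

```text
t 6.7667 [0.5388 0.1507 0.1862] [ 3.1414  0.     -0.3178] F [-1.46 -3.56 -4.02] M [-1.65  0.57  0.05] w 0.0116
travel hookx mm 23.07 hy -0.5 Fx -3.83 Fy 0.27 Fz -4.02 Mpitch(hy) 1.744 Mhx 0.022
```

Emit:
apply_moves:
  moves:
    - [-1, 0, -0.001, 0, 0]
    - [-1, 0, 0, 0, 0]
    - [-1, 0, 0, 0, 0]

```text
t: 7.02
eef_pos: [0.539, 0.1516, 0.1862]
ee_rot: [3.141, 0.0, -0.318]
force: [-1.2, -3.8, -5.3]
width: 0.012
```

```bash
python3 st.py
```

```text
t 7.0167 [0.539  0.1516 0.1862] [ 3.1414  0.     -0.3178] F [-1.24 -3.81 -5.29] M [-1.74  0.37 -0.  ] w 0.012
travel hookx mm 24.03 hy -0.47 Fx -4.01 Fy -0.01 Fz -5.29 Mpitch(hy) 1.772 Mhx -0.192
```

Emit:
apply_moves:
  moves:
    - [-1, 0, -0.001, 0, 0]
    - [-1, 0, 0, 0, 0]
    - [-1, 0, 0, 0, 0]

```text
t: 7.27
eef_pos: [0.5393, 0.1526, 0.1862]
ee_rot: [3.141, 0.0, -0.318]
force: [-1.1, -4.4, -4.5]
width: 0.0119
```

```bash
python3 st.py
```

```text
t 7.2667 [0.5393 0.1526 0.1862] [ 3.1414e+00  1.0000e-04 -3.1780e-01] F [-1.13 -4.4  -4.53] M [-1.88  0.24  0.01] w 0.0119
travel hookx mm 25.03 hy -0.42 Fx -4.54 Fy -0.3 Fz -4.53 Mpitch(hy) 1.858 Mhx -0.354
```

Emit:
apply_moves:
  moves:
    - [-1, 0, -0.001, 0, 0]
    - [-1, 0, 0, 0, 0]
    - [-1, 0, 0, 0, 0]

```text
t: 7.52
eef_pos: [0.5396, 0.1533, 0.1863]
ee_rot: [3.141, 0.0, -0.318]
force: [-0.6, -4.9, -5.2]
width: 0.0118
```

```bash
python3 st.py
```

```text
t 7.5167 [0.5396 0.1533 0.1863] [ 3.1412e+00  1.0000e-04 -3.1780e-01] F [-0.62 -4.87 -5.2 ] M [-2.04  0.23 -0.  ] w 0.0118
travel hookx mm 25.88 hy -0.44 Fx -4.83 Fy -0.93 Fz -5.2 Mpitch(hy) 2.009 Mhx -0.42
```

Emit:
apply_moves:
  moves:
    - [-1, 0, -0.001, 0, 0]
    - [-1, 0, 0, 0, 0]
    - [-1, 0, 0, 0, 0]

```text
t: 7.77
eef_pos: [0.5396, 0.1535, 0.1863]
ee_rot: [3.14, 0.0, -0.318]
force: [-1.7, -8.2, -4.0]
width: 0.0114
```

```bash
python3 st.py
```

```text
t 7.7667 [0.5396 0.1535 0.1863] [ 3.1397e+00  4.0000e-04 -3.1780e-01] F [-1.69 -8.17 -4.02] M [-3.13  0.44  0.03] w 0.0114
travel hookx mm 26.06 hy -0.4 Fx -8.29 Fy -0.94 Fz -4.02 Mpitch(hy) 3.108 Mhx -0.555
```

Stop posts felt: force rose from 4.8 to 8.3 N at 26.0 mm of travel. I'll back off into the 4 mm window and lift slowly.

Emit:
apply_moves:
  moves:
    - [-1, 0, 0.0015, 0, 0]
    - [-1, 0, 0.001, 0, 0]
    - [-1, 0, 0, 0, 0]
    - [-1, 0, 0, 0, 0]

```text
t: 8.1
eef_pos: [0.5392, 0.1521, 0.1863]
ee_rot: [-3.142, 0.0, -0.318]
force: [-0.4, -5.0, -5.8]
width: 0.012
```

```bash
python3 st.py;python3 look.py c5
```

```text
t 8.1 [0.5392 0.1521 0.1863] [-3.1415e+00  1.0000e-04 -3.1790e-01] F [-0.44 -5.03 -5.84] M [-1.85  0.18  0.03] w 0.012
travel hookx mm 24.55 hy -0.43 Fx -4.91 Fy -1.15 Fz -5.84 Mpitch(hy) 1.811 Mhx -0.403
346 182
```

View pics/c5.png

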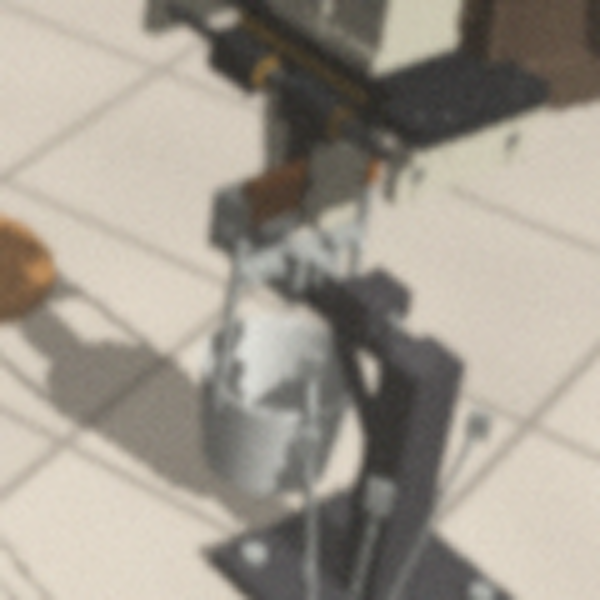

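Emit:
apply_moves:
  moves:
    - [-1, 0, 0.0003, -0.001, 0]
    - [-1, 0, 0, -0.001, 0]
    - [-1, 0, 0, -0.001, 0]
    - [-1, 0, 0, -0.001, 0]
    - [-1, 0, 0, 0, 0]

```text
t: 8.57
eef_pos: [0.5389, 0.1518, 0.1905]
ee_rot: [3.142, 0.0, -0.318]
force: [-1.9, -3.6, -5.1]
width: 0.0114
```

```bash
python3 st.py
```

```text
t 8.5667 [0.5389 0.1518 0.1905] [ 3.1415e+00  3.0000e-04 -3.1780e-01] F [-1.86 -3.58 -5.12] M [-1.52  0.93  0.  ] w 0.0114
travel hookx mm 24.24 hy -0.25 Fx -3.98 Fy 0.65 Fz -5.12 Mpitch(hy) 1.738 Mhx 0.405
```

Emit:
apply_moves:
  moves:
    - [-1, 0, 0, -0.0015, 0]
    - [-1, 0, 0, -0.0015, 0]
    - [-1, 0, 0, -0.0015, 0]
    - [-1, 0, 0, -0.0015, 0]
    - [-1, 0, 0, 0, 0]

```text
t: 8.98
eef_pos: [0.5393, 0.1519, 0.1969]
ee_rot: [-3.141, -0.0, -0.318]
force: [-2.3, -4.3, -4.3]
width: 0.0116
```

```bash
python3 st.py
```

```text
t 8.9833 [0.5393 0.1519 0.1969] [-3.1412e+00 -4.0000e-04 -3.1770e-01] F [-2.3  -4.32 -4.29] M [-1.62  0.9   0.01] w 0.0116
travel hookx mm 24.42 hy -0.57 Fx -4.82 Fy 0.84 Fz -4.29 Mpitch(hy) 1.825 Mhx 0.353
```

Emit:
apply_moves:
  moves:
    - [-1, 0, 0, -0.0015, 0]
    - [-1, 0, 0, -0.0015, 0]
    - [-1, 0, 0, -0.0015, 0]
    - [-1, 0, 0, -0.0015, 0]
    - [-1, 0, 0, 0, 0]

```text
t: 9.4
eef_pos: [0.5399, 0.1525, 0.2033]
ee_rot: [-3.14, -0.002, -0.317]
force: [-0.1, -0.4, -3.5]
width: 0.0119
```

```bash
python3 st.py
```

```text
t 9.4 [0.5399 0.1525 0.2033] [-3.1397e+00 -1.6000e-03 -3.1740e-01] F [-0.06 -0.38 -3.54] M [ 0.05 -0.07  0.08] w 0.0119
travel hookx mm 25.21 hy -0.98 Fx -0.38 Fy -0.06 Fz -3.54 Mpitch(hy) -0.073 Mhx -0.049
```

The keeper has let go, with horizontal force near zero. I'll raise it clear of the lip.

Emit:
apply_moves:
  moves:
    - [-1, 0, 0, -0.002, 0]
    - [-1, 0, 0, -0.002, 0]
    - [-1, 0, 0, -0.002, 0]
    - [-1, 0, 0, -0.003, 0]
    - [-1, 0, 0, -0.003, 0]
    - [-1, 0, 0, -0.002, 0]
    - [-1, 0, 0, 0, 0]
    - [-1, 0, 0, 0, 0]
    - [-1, 0, 0, 0, 0]

```text
t: 10.15
eef_pos: [0.539, 0.1518, 0.2162]
ee_rot: [3.142, 0.0, -0.318]
force: [0.1, -0.7, -3.0]
width: 0.0114
```

```bash
python3 st.py;python3 look.py c6
```

```text
t 10.15 [0.539  0.1518 0.2162] [ 3.1415e+00  2.0000e-04 -3.1780e-01] F [ 0.09 -0.65 -3.02] M [-0.   -0.03 -0.02] w 0.0114
travel hookx mm 24.22 hy -0.36 Fx -0.59 Fy -0.29 Fz -3.02 Mpitch(hy) -0.004 Mhx -0.029
348 172
```

View pics/c6.png

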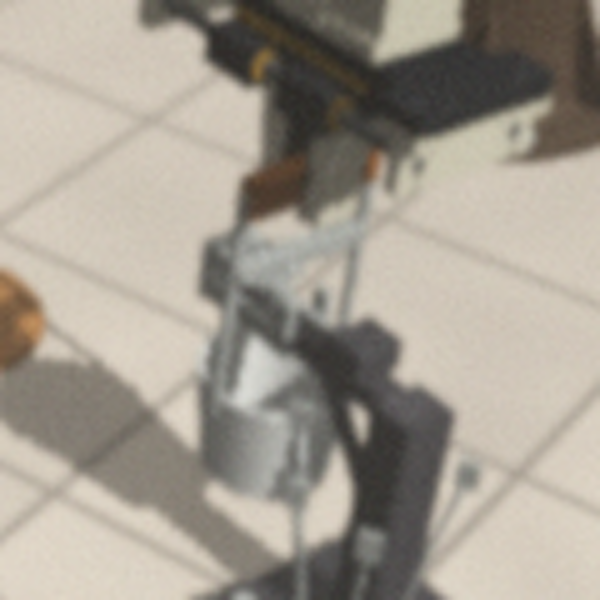

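Emit:
apply_moves:
  moves:
    - [-1, 0, 0.005, 0, 0]
    - [-1, 0, 0.01, 0, 0]
    - [-1, 0, 0.012, 0, 0]
    - [-1, 0, 0.012, 0, 0]
    - [-1, 0, 0.012, 0, 0]
    - [-1, 0, 0.012, 0, 0]
    - [-1, 0, 0.012, 0, 0]
    - [-1, 0, 0.012, 0, 0]
    - [-1, 0, 0.012, 0, 0]
    - [-1, 0, 0.012, 0, 0]
    - [-1, 0, 0.012, 0, 0]
    - [-1, 0, 0.01, 0, 0]

```text
t: 11.2
eef_pos: [0.497, 0.0242, 0.2164]
ee_rot: [3.142, 0.0, -0.318]
force: [-0.4, -0.1, -3.2]
width: 0.0116
```

```bash
python3 st.py .5815 -.2478 .235;python3 look.py c7
```

```text
t 11.2 [0.497  0.0242 0.2164] [ 3.1416  0.     -0.318 ] F [-0.45 -0.06 -3.18] M [-0.02 -0.04 -0.01] w 0.0116
tool shift 0.1653 0.232 -0.0186
travel hookx mm -110.09 hy -0.33 Fx -0.2 Fy 0.41 Fz -3.18 Mpitch(hy) 0.005 Mhx -0.04
313 147
```

View pics/c7.png

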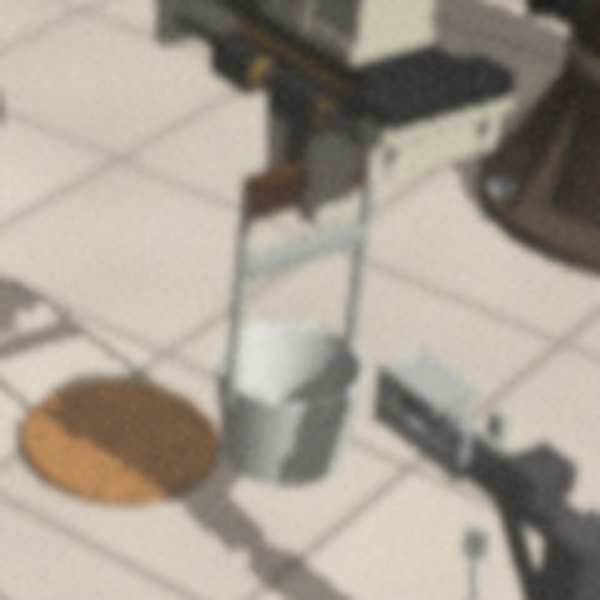

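Emit:
apply_moves:
  moves:
    - [-1, 0.006, 0.01, -0.003, 0]
    - [-1, 0.0145, 0.02, -0.003, 0]
    - [-1, 0.0165, 0.023, 0, 0]
    - [-1, 0.0165, 0.023, 0, 0]
    - [-1, 0.0165, 0.023, 0, 0]
    - [-1, 0.0165, 0.023, 0, 0]
    - [-1, 0.0165, 0.023, 0, 0]
    - [-1, 0.0165, 0.023, 0, 0]
    - [-1, 0.0165, 0.023, 0, 0]
    - [-1, 0.0145, 0.02, 0, 0]
    - [-1, 0.01, 0.014, 0, 0]
    - [-1, 0.005, 0.007, 0, 0]

```text
t: 12.25
eef_pos: [0.5826, -0.2494, 0.2217]
ee_rot: [3.141, 0.001, -0.319]
force: [-0.0, 0.3, -3.6]
width: 0.0115
```

Emit:
apply_moves:
  moves:
    - [-1, 0, 0, 0, 0]
    - [-1, 0, 0, 0, 0]

```text
t: 12.42
eef_pos: [0.582, -0.2471, 0.2218]
ee_rot: [-3.142, 0.001, -0.319]
force: [-0.4, -0.7, -3.7]
width: 0.0119
```

```bash
python3 st.py .5815 -.2478 .164;python3 look.py c8; python3 - <<'E'
from h import *
s=arm.get_state();p=s['eef_pos']
ex=np.array([.95,-.3123]);hx=np.array([.3123,.95])
for n in ['scene','top']:
    f=eyes.grab_frame(n);P=cloud(f)
    for l in ['trivet_top','pail_grip']:
        for d in outline_of(l,f)[:2]:
            q=P[d['region']];q=q[np.isfinite(q[:,0])];print(n,l,round(d['score'],2),d['extent'],np.median(q,0).round(3))
            if l=='pail_grip':
                X=(q[:,:2]-p[:2])@ex;Y=(q[:,:2]-p[:2])@hx;
                for lo,hi in [(.2,.23),(.04,.16)]:
                    m=(q[:,2]>lo)&(q[:,2]<hi)
                    if m.sum()>5: print(lo,m.sum(),np.percentile(X[m],[3,97]).round(4),np.percentile(Y[m],[3,97]).round(4),q[m][:,2].min())
E
```

```text
t 12.4167 [ 0.582  -0.2471  0.2218] [-3.1415e+00  9.0000e-04 -3.1880e-01] F [-0.44 -0.73 -3.67] M [-0.11  0.    0.04] w 0.0119
tool shift -0.0003 0.0008 0.0578
travel hookx mm -341.28 hy -165.78 Fx -0.83 Fy 0.19 Fz -3.67 Mpitch(hy) 0.103 Mhx -0.032
215 124
scene trivet_top 0.91 [256.7, 186.0, 298.1, 207.1] [ 0.492 -0.089  0.006]
scene trivet_top 0.68 [199.3, 178.9, 238.0, 202.4] [ 0.586 -0.239  0.005]
scene pail_grip 0.66 [199.2, 118.2, 228.7, 177.1] [ 0.591 -0.243  0.115]
0.2 63 [-0.041   0.0421] [-0.0002  0.0091] 0.20009439716656896
0.04 726 [-0.0384  0.0389] [-0.0357  0.0416] 0.06430021720516732
scene pail_grip 0.3 [199.9, 179.4, 239.1, 201.3] [ 0.587 -0.24   0.005]
top pail_grip 0.42 [215.5, 117.9, 247.3, 155.8] [0.805 0.056 0.078]
0.04 946 [0.0777 0.1616] [0.3197 0.3918] 0.041044691754636986
```

View pics/c8.png

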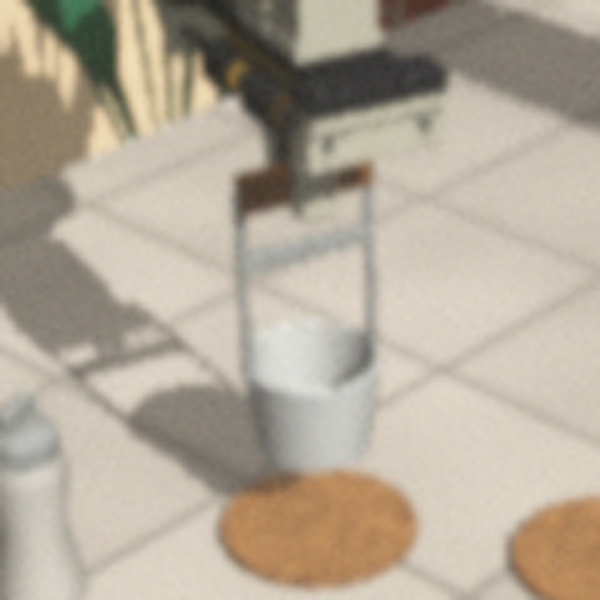

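The pail hangs upright directly over the far trivet, with the mill clear at crop (30,480). Lowering.

Emit:
apply_moves:
  moves:
    - [-1, 0, 0.0008, 0.005, 0]
    - [-1, 0, 0, 0.01, 0]
    - [-1, 0, 0, 0.01, 0]
    - [-1, 0, 0, 0.01, 0]
    - [-1, 0, 0, 0.008, 0]
    - [-1, 0, 0, 0.005, 0]
    - [-1, 0, 0, 0.003, 0]
    - [-1, 0, 0, 0.002, 0]
    - [-1, 0, 0, 0, 0]
    - [-1, 0, 0, 0, 0]

```text
t: 13.6
eef_pos: [0.5822, -0.2475, 0.1697]
ee_rot: [3.142, -0.0, -0.318]
force: [0.1, -0.6, -2.8]
width: 0.0116
```

```bash
python3 st.py .5815 -.2478 .164
```

```text
t 13.6 [ 0.5822 -0.2475  0.1697] [ 3.1415e+00 -5.0000e-04 -3.1770e-01] F [ 0.13 -0.61 -2.84] M [-0.06 -0.04  0.01] w 0.0116
tool shift -0.0006 0.0005 0.0057
travel hookx mm -341.59 hy -166.13 Fx -0.54 Fy -0.31 Fz -2.84 Mpitch(hy) 0.042 Mhx -0.055
```

Emit:
apply_moves:
  moves:
    - [-1, 0, 0, 0.001, 0]
    - [-1, 0, 0, 0.001, 0]
    - [-1, 0, 0, 0, 0]

```text
t: 13.85
eef_pos: [0.582, -0.2474, 0.1674]
ee_rot: [-3.141, -0.0, -0.318]
force: [0.2, 1.0, -3.8]
width: 0.0116
```

Emit:
apply_moves:
  moves:
    - [-1, 0, 0, 0.001, 0]
    - [-1, 0, 0, 0, 0]
    - [-1, 0, 0, 0, 0]

```text
t: 14.1
eef_pos: [0.582, -0.2474, 0.1664]
ee_rot: [-3.142, -0.0, -0.318]
force: [-0.2, 0.7, -3.6]
width: 0.0117
```

Emit:
apply_moves:
  moves:
    - [-1, 0, 0, 0.001, 0]
    - [-1, 0, 0, 0, 0]
    - [-1, 0, 0, 0, 0]

```text
t: 14.35
eef_pos: [0.582, -0.2474, 0.1653]
ee_rot: [-3.142, 0.0, -0.318]
force: [-0.3, 0.0, -3.2]
width: 0.0112
```

Emit:
apply_moves:
  moves:
    - [-1, 0, 0, 0.001, 0]
    - [-1, 0, 0, 0, 0]
    - [-1, 0, 0, 0, 0]

```text
t: 14.6
eef_pos: [0.582, -0.2474, 0.1643]
ee_rot: [3.142, 0.0, -0.318]
force: [-0.8, 0.0, -3.0]
width: 0.0117
```

Emit:
apply_moves:
  moves:
    - [-1, 0, 0, 0.0005, 0]
    - [-1, 0, 0, 0, 0]
    - [-1, 0, 0, 0, 0]

```text
t: 14.85
eef_pos: [0.582, -0.2474, 0.1639]
ee_rot: [3.142, 0.0, -0.318]
force: [-0.1, -0.3, -3.4]
width: 0.0119
```

Emit:
apply_moves:
  moves:
    - [-1, 0, 0, 0.0005, 0]
    - [-1, 0, 0, 0, 0]
    - [-1, 0, 0, 0, 0]

```text
t: 15.1
eef_pos: [0.5821, -0.2475, 0.1638]
ee_rot: [3.142, -0.001, -0.318]
force: [-0.3, 0.1, 0.1]
width: 0.0117
```

Emit:
apply_moves:
  moves:
    - [-1, 0, 0, 0.0005, 0]
    - [-1, 0, 0, 0, 0]
    - [-1, 0, 0, 0, 0]

```text
t: 15.35
eef_pos: [0.5823, -0.2476, 0.1638]
ee_rot: [3.141, -0.001, -0.318]
force: [-2.4, 1.1, 4.8]
width: 0.0115
```

Emit:
apply_moves:
  moves:
    - [-1, 0, 0, 0.0005, 0]
    - [-1, 0, 0, 0, 0]
    - [-1, 0, 0, 0, 0]

```text
t: 15.6
eef_pos: [0.5824, -0.2477, 0.1638]
ee_rot: [3.141, -0.002, -0.317]
force: [-3.8, 1.2, 7.5]
width: 0.0116
```

Contact on the cork at TCP z 0.1638. I'll relieve the press, then open slowly.

Emit:
apply_moves:
  moves:
    - [-1, 0, 0, -0.001, 0]
    - [-1, 0, 0, 0, 0]
    - [-1, 0, 0, 0, 0]
  newtons: 5

```text
t: 15.85
eef_pos: [0.5823, -0.2476, 0.1638]
ee_rot: [3.142, -0.001, -0.318]
force: [-0.7, 0.5, 4.1]
width: 0.0115
```

Emit:
apply_moves:
  moves:
    - [-0.68, 0, 0, 0, 0]
    - [-0.6, 0, 0, 0, 0]
    - [-0.5, 0, 0, 0, 0]
    - [-0.3, 0, 0, 0, 0]
    - [-0.1, 0, 0, 0, 0]
    - [0.0, 0, 0, 0, 0]
    - [0, 0, 0, 0, 0]
    - [0, 0, 0, 0, 0]

```text
t: 16.52
eef_pos: [0.582, -0.2474, 0.1633]
ee_rot: [3.142, 0.0, -0.318]
force: [-0.3, 0.8, 0.3]
width: 0.043
```

```bash
python3 st.py;python3 look.py c9
```

```text
t 16.5167 [ 0.582  -0.2474  0.1633] [ 3.1416  0.     -0.3178] F [-0.32  0.78  0.34] M [-0.02 -0.   -0.  ] w 0.043
travel hookx mm -341.58 hy -165.87 Fx 0.64 Fy 0.55 Fz 0.34 Mpitch(hy) 0.016 Mhx -0.008
215 142
```

View pics/c9.png

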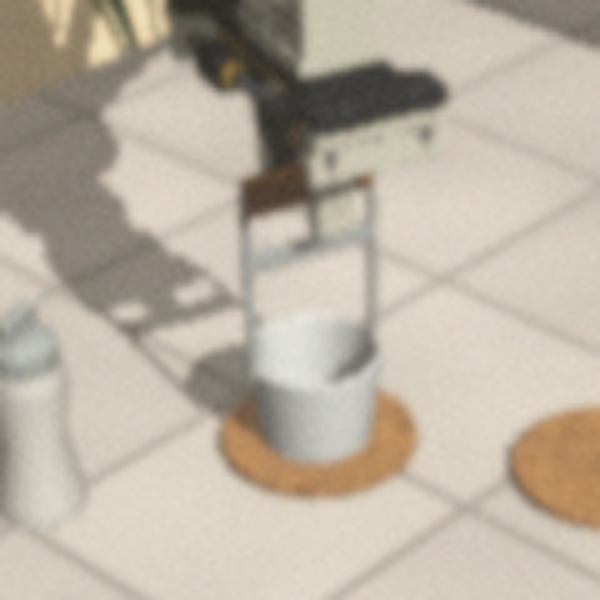

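The pail stands upright and centred on the cork, and the jaws are open around the grip without touching it. I'll go straight up and back away.

Emit:
apply_moves:
  moves:
    - [0, 0, 0, -0.004, 0]
    - [0, 0, 0, -0.01, 0]
    - [0, 0, 0, -0.02, 0]
    - [0, 0, 0, -0.02, 0]
    - [0, 0, 0, -0.02, 0]
    - [0, 0, 0, -0.02, 0]
    - [0, -0.025, 0, -0.01, 0]
    - [0, -0.03, 0, 0, 0]
    - [0, -0.03, 0, 0, 0]
    - [0, -0.03, 0, 0, 0]
    - [0, -0.02, 0, 0, 0]
    - [0, 0, 0, 0, 0]

```text
t: 17.57
eef_pos: [0.4508, -0.2045, 0.2693]
ee_rot: [-3.14, -0.002, -0.318]
force: [0.3, 0.1, -1.0]
width: 0.0437
```

```bash
python3 st.py; python3 - <<'E'
from h import *
import pickle
F=pickle.load(open('F0.pkl','rb'))
for n in ['scene','top']:
    f=eyes.grab_frame(n);P=cloud(f);save(n+'9',cv2.resize(f['color'],(800,600)))
    q=P.reshape(-1,3);r=np.hypot(q[:,0]-.5815,q[:,1]+.2478)
    for lo,hi in [(.165,.2),(.06,.085)]:
        m=(r<.07)&(q[:,2]>lo)&(q[:,2]<hi)
        if m.sum()>5: print(n,lo,cv2.minAreaRect(q[m][:,:2].astype(np.float32)*1000),q[m][:,2].max())
    for l in ['mill','box','vase','brush','keeper']:
        d=outline_of(l,f)
        if d: print(n,l,round(d[0]['score'],2),np.round(d[0]['extent']),np.nanmedian(P[d[0]['region']],0).round(3))
E
```

```text
t 17.5667 [ 0.4508 -0.2045  0.2693] [-3.1405e+00 -2.3000e-03 -3.1770e-01] F [ 0.27  0.13 -1.01] M [-0.01  0.09  0.01] w 0.0437
travel hookx mm -341.82 hy -27.87 Fx 0.21 Fy -0.22 Fz -1.01 Mpitch(hy) 0.039 Mhx 0.081
scene 0.165 ((583.6639404296875, -243.5753173828125), (15.930685997009277, 82.8045425415039), 69.15662384033203) 0.19176846628322353
scene 0.06 ((580.4473876953125, -244.17254638671875), (85.69185638427734, 78.1087646484375), 35.054969787597656) 0.08251592130717011
scene mill 0.62 [152. 164. 172. 204.] [ 0.744 -0.308  0.065]
scene box 0.74 [220. 246. 265. 294.] [0.83  0.071 0.065]
scene vase 0.57 [333. 214. 383. 324.] [0.758 0.3   0.089]
scene brush 0.73 [166. 224. 220. 266.] [ 0.81  -0.092  0.015]
scene keeper 0.36 [341. 188. 355. 200.] [0.542 0.15  0.162]
top 0.165 ((582.0739135742188, -247.56268310546875), (12.605481147766113, 85.41204071044922), 71.60069274902344) 0.1952773911945963
top 0.06 ((586.4165649414062, -243.17042541503906), (69.10884094238281, 75.07832336425781), 26.673145294189453) 0.07986248281085317
top mill 0.73 [371. 158. 404. 183.] [ 0.728 -0.315  0.094]
top box 0.73 [215. 117. 248. 156.] [0.797 0.048 0.072]
top vase 0.71 [ 79. 125. 154. 181.] [0.728 0.277 0.108]
top brush 0.66 [263. 135. 342. 150.] [ 0.804 -0.1    0.019]
```

View pics/scene9.png

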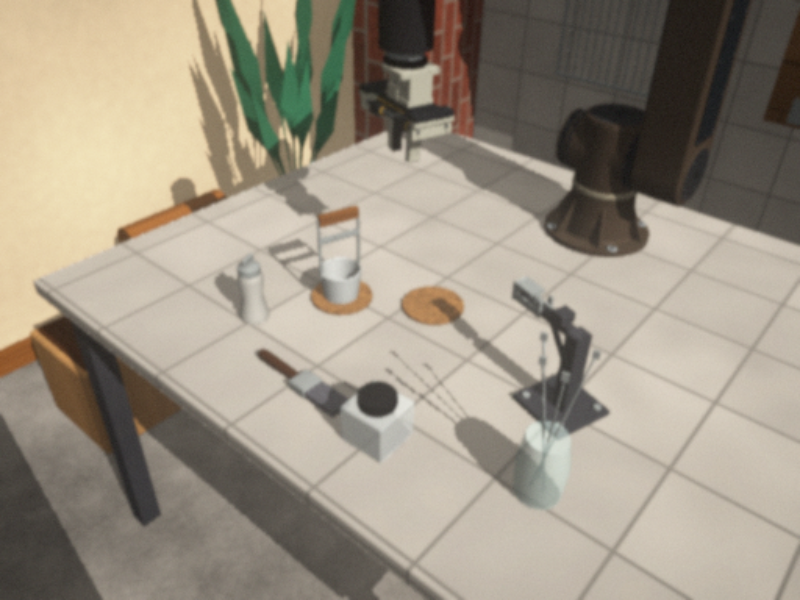

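View pics/top9.png

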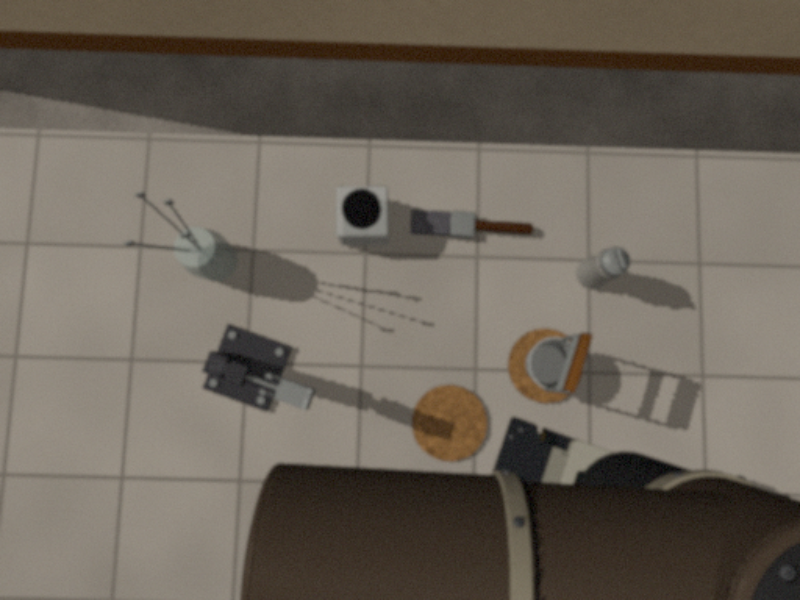

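Both views show the pail upright on the far trivet ((340,290) in scene, (553,362) in top). The hook is empty and the bystanders are where they were. Handing in.

```bash
python3 -c "
from station import job
print(job.job_done())"
```

```text
the job is handed in; nothing more can be done
None
```

The pail is off the hook and standing upright on the farther cork trivet, and I handed the job in at about 17.6 s. No verdict was reported.

- **Hook:** I gripped the wooden bar and pushed the rod back against the keeper until it met the stop posts at about 26 mm of travel. The force there was about 8 N. I backed off about 1.5 mm, lifted straight up until the keeper let go, and took the pail out over the nose.
- **Set-down:** I lowered it in steps of 0.5–1 mm. The peak reading was about 7.5 N on the wrist sensor, against 3–4 N pulling down while it hung. Then I let go and backed the arm away.
- **Pail position:** the grip is at about (0.582, -0.248) and the trivet centre at about (0.5815, -0.248), so it is within a few mm. The grip's top is at 0.19–0.195 m, which fits the foot standing on the cork.
- **Keeper and bystanders:** the keeper network found it in one view only, with a low score (0.36), about 3 mm from its starting reading. That agrees with the near-zero sideways force after release. The four bystanders read within about 4 mm of where they started.
- **Disagreements:** the two cameras differed by about 3 mm along the hook, so I aimed between them. The wrist sensor also showed about 2 N sideways partway through the push; I did not find the cause, and it faded before the lift.

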